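# Pump up the pipe clamp until its indicator pin stands out

### The job

The pipe is about to be welded and its clamp has to be pressurised: press the clamp's big black plunger all the way down and let it come all the way up, again and again, until the steel indicator pin beside it stands fully out of its brass bushing (the groove near the pin's foot shows), and finish with the plunger up. Push it with the fingertips only, nothing has to be gripped; do not touch the indicator pin or press the small release button, and leave the tools and loose parts round the clamp where they are.

Things in the scene. Friction and masses are not known exactly. Their poses are not given: they have to be found in the camera images.
- pump: Pipe clamp with its hand pump, bolted down. Origin: under the middle of the blue housing (100 x 180 mm, 85 mm tall), z up. On the housing, along y: plunger at y = -50 mm, indicator pin in a brass bushing at +25 mm, release button at +68 mm. On its +x side, 140 mm off, a 50 mm pipe lies along y under a strap 85 mm high. Base plate 300 x 220 mm.
- plunger_top (a point): Centre of the flat top of the plunger's round black knob (50 mm across, 12 mm thick), the widest of the three things on the housing; moves with it. 137 mm above the bench when up, 115 mm when fully pressed. A rod and spring below it enter a steel collar.
- plunger (a joint): Stroke in m: 0 up, 0.022 fully pressed. Spring 3.5 N (up) to 8.5 N (down) plus 2 to 5 N drag, more when fast; comes up by itself in half a second. Works a ratchet: each press past 0.019, then let fully up, raises the pin by about 7 mm, and the pin stays there. Too short a press or return raises nothing new. Extra presses do no harm.
- pin_tip (a point): Top of the steel indicator pin (10 mm across), 75 mm from the plunger's axis. 99 mm above the bench when right in (4 mm out of its bushing), about 135 mm when fully out. A dark groove round the pin, 33 to 36 mm below its tip, shows above the bushing only when it is fully out.
- pin (a joint): Rise of the indicator pin in m: 0 right in, about 0.0365 fully out (the ratchet ends there); above 0.033 counts as fully out. Starts between 0 and 0.014, so three to five full presses are needed.
- release (a joint): Travel of the small release button in m: 0 up, 0.006 pressed. Not to be pressed.
- release_top (a point): Centre of the top of the small steel release button (16 mm across) in its dark steel ring (32 mm across), 118 mm from the plunger's axis; about 107 mm above the bench.
- offcut: Bystander: rusty steel pipe offcut, 60 mm across, 90 mm tall, standing on end, origin at the middle of its underside. Leave alone.
- flange: Bystander: flat steel ring flange, 90 mm across, 16 mm thick, lying flat, origin at the middle of its underside. Leave alone.
- wrench: Bystander: steel wrench 170 mm long, lying, origin at the middle of its underside. Leave alone.
- screwdriver: Bystander: screwdriver with a yellow handle, lying, origin at the middle of its underside. Leave alone.
- hammer: Bystander: hammer 240 mm long, lying, origin at the middle of its underside. Leave alone.
- bolt: Bystander: steel bolt standing on its 32 mm wide head, 52 mm tall, origin at the middle of its underside. Leave alone.
- rods: Bystander: bundle of grey welding rods 200 mm long, lying, origin at the middle of its underside. Leave alone.

How it is judged:
By the outcome, as a careful person would: the job done as asked, in the order asked, and still so for the second after the job is handed in, with the robot touching nothing.
It also fails if it takes over 42 s, if anything falls off the work surface, if the arm or the gripper's body presses on something with over 40 N, if the wrist force passes 120 N, or if a joint passes its speed limit or range.

### The arm

A 6-joint arm with a two-finger parallel gripper is mounted at the origin on the work surface. World frame = base frame: x ahead of the robot, y to its left, z up, the work surface at z = 0. Lengths are in m, angles in rad, forces in N, time in s.
With the tool pointing down it reaches from about 0.35 to 0.775 m from the base axis. Payload 5.5 kg.
Tool frame: the origin (TCP) lies midway between the tips of the shut fingers; the grasp point (between the pads) lies grip_point_offset behind it (grip_point_offset is the distance from the TCP to the grasp point, in m); z points along the fingers, y is the direction in which the jaws open and shut (so a half turn about z gives the same grasp; the last joint's range is limited). The gripper opens to 85 mm and grips with 20 to 120 N. Pads are 22 mm wide; open, the fingers measure 114 mm over their backs; the gripper's body (76 mm by 85 mm) begins 54 mm behind the grasp point. The pads swing forward as they close: fully open they stand 13 mm farther back than shut.
Start: joints at [-1.316, 0.313, 0.046, 1.304, 0, 1.431], TCP at [0.221, -0.531, 0.197] pointing down, gripper open.
Joint ranges: [-2.76, 2.76], [-0.86, 1.69], [-1.03, 1.26], [-2.2, 2.34], [-1.47, 1.5], [-3.14, 3.14]. Speed limits (rad/s): [2.57, 2.57, 3.14, 3.14, 3.14, 3.14].

### API

Orientations are given as a unit quaternion [w, x, y, z].
In Python, from workcell import * gives the robot as it stands.
- The arm moves only by the tool send_rows, never from a script. Its argument "series" is one flat list of numbers, 7 for each row, row after row: the shift along the tool's x, y, z in cm, then the turn, a rotation vector about the tool's x, y, z in degrees, then the opening, from 0 (shut) to 1 (fully open). A call has 1 to 10 rows; each row is the pose to reach, as a shift and turn from the pose commanded when the call began, along the tool's axes at that moment; what a row does not reach only later rows make up. A row lasts 1/12 s, in which the tool goes at most 41.7 mm and 7.16 degrees, less where a joint would pass 70% of its speed; a pose out of reach is approached as far as the arm can. A call with a gripper value outside its range is refused whole. The fingers move at their own pace and stop on an object; "newtons" is the grip in N (left out, the last holds). Time passes only in rows, so rows that repeat a pose let the fingers close. It gives the time, the measured TCP pose, the force and the opening at its end, in the units of the state.
- get_state(): the state, without advancing time (a new reading comes with each control period).
- read_camera(name): name is "scene" or "top" or "wrist"; returns the picture (400x640x3 uint8, blue, green, red); there is no depth.
- camera_info(name): a dict with "K" (3x3 intrinsics, pixels), "xyz" and "attitude" of the camera in the world. Camera axes: x right, y down, z forward; pixel columns grow to the right and rows downward; lengths in m; the calibration is good to about 2 mm. A picture is of the moment at which its call begins: read the wrist's pose just before it. camera_info takes no time and is no camera call; for the wrist camera it gives the pose at the moment of the call.
- hand_in(): hands the job in, once; it reports no verdict.
Trained networks look in the newest picture that a camera, given by its name, has taken for a name from the list of things; names that differ only in an ending like _2 or _b are one class to them, and where a whole thing is asked for, a point or a joint stands for the part that bears it (a point fixed in the world has none). Each returns a list of dicts, best first, with "p" (0 to 1); they miss things now and then, are a little off and sometimes report something else, mostly with a low value. They report only what shows in the picture. A call takes as long as a camera call.
- silhouettes(camera, label): "pixels" (400x640 bool, what is visible of it) and "box" ([left, top, width, height] in pixels, round what is visible of it).
The state is a dict: "clock": time; "joint_pos": joint angles; "qvel": joint speeds; "tau": joint torques, N m; "tcp_pos": TCP position; "orientation": TCP orientation; "wrist_force": force on the tool from outside, world axes, zero at the start; "ft_torque": the same for the moment, N m; "finger_gap": finger opening in m.
Only numpy, scipy, OpenCV 4.12 (cv2) and the standard library are available. Lean on these libraries where they do the work, as an engineer would, in place of code of your own. Each camera call takes 0.05 s, during which the arm holds its last target. There are 200 camera calls.

## Working session

There is one attempt and no reset: what is moved stays moved. The work goes in short steps, Python scripts to look and compute and a tool call to move; the robot and the scene stay as the last step left them, time stands still between calls to the robot, and variables do not carry over. Pictures are saved under pics/ and viewed, about 8 in all and at most 12, crops included, and the job is handed in when it is done.

Besides the shell and the picture viewer there is one more tool, called by a JSON object that holds its "op" and its "data", one argument or row to a line. send_rows: Moves the arm, as the interface text tells. Its arguments: {"type":"object","properties":{"series":{"type":"array"},"newtons":{"type":"number"}},"required":["series"]}

```bash
mkdir -p pics; cat > h.py <<'E'
from workcell import *
import numpy as np, cv2
from scipy.spatial.transform import Rotation as R
def rot(q): q=np.array(q); return R.from_quat(np.r_[q[1:],q[0]]).as_matrix()
def cam(n):
    c=camera_info(n); a=np.array(c["attitude"])
    return np.array(c["K"]),np.array(c["xyz"]),(rot(a) if a.size==4 else a.reshape(3,3))
def onz(n,u,v,z,c=None):
    K,t,M=c or cam(n); d=M@np.linalg.inv(K)@[u,v,1]; return t+d*(z-t[2])/d[2]
def proj(n,p,c=None):
    K,t,M=c or cam(n); q=K@(M.T@(np.array(p)-t)); return q[:2]/q[2]
E
python3 - <<'E'
from h import *
s=get_state(); print(s)
for n in("scene","top"):
    im=read_camera(n); cv2.imwrite(f"pics/{n}0.png",im); print(n,camera_info(n))
    for l,z in(("plunger_top",.131),("pin_tip",.1),("release_top",.107),("pump",.05)):
        for r in silhouettes(n,l)[:2]:
            ys,xs=np.nonzero(r["pixels"]); print(l,r["p"],r["box"],xs.mean().round(1),ys.mean().round(1),onz(n,xs.mean(),ys.mean(),z).round(4))
E
```

```text
{'clock': 0.0, 'joint_pos': array([-1.31553358e+00,  3.14003810e-01,  4.49884028e-02,  1.30362660e+00,
       -3.41881781e-06,  1.43120428e+00]), 'qvel': array([ 2.75599398e-04, -1.14577071e-03, -1.77992370e-04, -1.32468222e-05,
       -9.49470315e-05, -2.20158169e-03]), 'tau': array([-2.51568226e-04, -4.80630004e+01,  2.98530400e+01,  1.92724908e-02,
       -2.28335853e-04,  2.54429096e-06]), 'tcp_pos': array([ 0.22103399, -0.53019068,  0.19651086]), 'orientation': array([-9.21197808e-04,  9.80574014e-01,  1.96147270e-01, -5.50495523e-05]), 'wrist_force': array([ 0.47564569, -0.36314723,  0.40804345]), 'ft_torque': array([0.02398287, 0.00684237, 0.03072522]), 'finger_gap': 0.08561311203169776}
scene {'K': array([[443.6599494 ,   0.        , 323.54928022],
       [  0.        , 443.6599494 , 199.66373458],
       [  0.        ,   0.        ,   1.        ]]), 'xyz': array([0.95953193, 0.43970719, 1.03170219]), 'attitude': array([-0.10505159,  0.39184932,  0.87994008, -0.24723215])}
plunger_top 0.65 [319.5, 174.7, 20.5, 22.1] 330.9 182.7 [0.5133 0.0494 0.131 ]
pin_tip 0.61 [368.8, 209.1, 6.0, 9.6] 370.9 212.2 [0.4973 0.1644 0.1   ]
release_top 0.47 [366.9, 203.9, 10.2, 15.1] 370.9 212.4 [0.5012 0.1667 0.107 ]
pump 0.66 [264.7, 170.4, 133.8, 136.2] 331.3 236.9 [0.592 0.121 0.05 ]
top {'K': array([[436.79837286,   0.        , 318.27879086],
       [  0.        , 436.79837286, 198.37330841],
       [  0.        ,   0.        ,   1.        ]]), 'xyz': array([0.32295045, 0.057865  , 1.29532311]), 'attitude': array([ 0.06706434, -0.69580342,  0.71187524, -0.06777626])}
plunger_top 0.53 [313.4, 203.6, 15.9, 18.5] 321.5 212.2 [0.5097 0.0462 0.131 ]
pump 0.8 [261.4, 149.6, 82.3, 108.0] 301.9 203.3 [0.5502 0.1017 0.05  ]
```

```bash
python3 - <<'E'
import cv2,numpy as np
a=cv2.imread("pics/scene0.png")[140:320,230:430]; b=cv2.imread("pics/top0.png")[120:280,210:380]
cv2.imwrite("pics/v1.png",np.hstack([cv2.resize(a,(400,360),interpolation=cv2.INTER_CUBIC),cv2.resize(b,(382,360),interpolation=cv2.INTER_CUBIC)]))
E
```

```text
(no output)
```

View pics/v1.png

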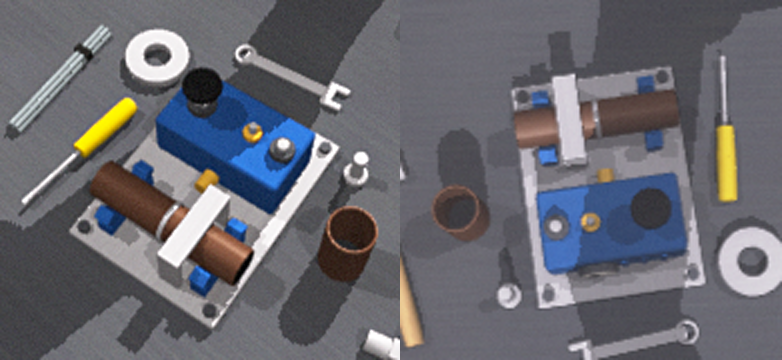

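View pics/scene0.png

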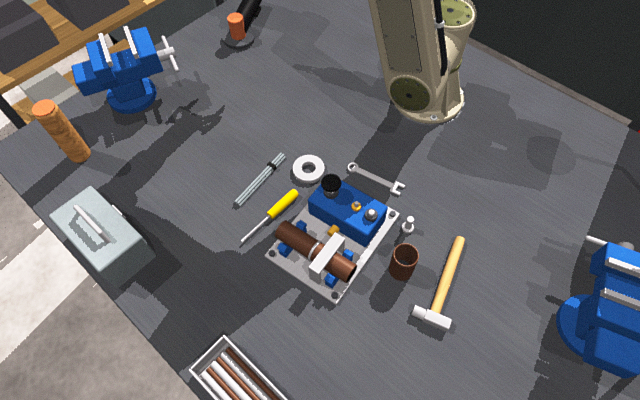

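The overview shows the pump upright, with the knob at about (331,181) in the scene view and (322,212) in the top view. The pin is barely out, at about (356,205), and the release is at (371,214). Both views put the knob at (0.5115, 0.048). The networks' pin and release boxes coincide, so they've confused the two. I'll move over the knob with the fingers shut.

{"op": "send_rows", "data": {
  "series": [24.5, -21.1, 0, 0, 0, -40, 0, 24.5, -21.1, 0, 0, 0, -40, 0, 24.5, -21.1, 0, 0, 0, -40, 0, 24.5, -21.1, 0, 0, 0, -40, 0, 24.5, -21.1, 0, 0, 0, -40, 0, 24.5, -21.1, 0, 0, 0, -40, 0, 24.5, -21.1, 0, 0, 0, -40, 0, 24.5, -21.1, 0, 0, 0, -40, 0, 24.5, -21.1, 0, 0, 0, -40, 0, 24.5, -21.1, 0, 0, 0, -40, 0],
  "newtons": 40
}}

```text
clock: 1.33
tcp_pos: [0.3668, -0.2404, 0.1978]
orientation: [0.0, 0.853, 0.521, -0.0]
wrist_force: [0.5, 0.0, -0.1]
finger_gap: -0.0002
```

```bash
cat >> h.py <<'E'
def delta(p):
    s=get_state(); M=rot(s["orientation"]); print("tcp",s["tcp_pos"].round(4),"F",s["wrist_force"].round(1),"t",s["clock"],"gap",s["finger_gap"],"q6",s["joint_pos"][5])
    print("xaxis",M[:,0].round(3),"z",M[:,2].round(3),"shift cm",(M.T@(np.array(p)-s["tcp_pos"])*100).round(2))
E
python3 -c "
from h import *
delta([.5115,.048,.197])"
```

```text
tcp [ 0.3668 -0.2404  0.1978] F [ 0.5  0.  -0.1] t 1.3333 gap -0.0001925958345056233 q6 1.2813521524990705
xaxis [ 0.456  0.89  -0.001] z [ 0.    -0.001 -1.   ] shift cm [32.26 -0.29  0.06]
```

{"op": "send_rows", "data": {
  "series": [32.3, -0.3, 0, 0, 0, -40, 0, 32.3, -0.3, 0, 0, 0, -40, 0, 32.3, -0.3, 0, 0, 0, -40, 0, 32.3, -0.3, 0, 0, 0, -40, 0, 32.3, -0.3, 0, 0, 0, -40, 0, 32.3, -0.3, 0, 0, 0, -40, 0, 32.3, -0.3, 0, 0, 0, -40, 0, 32.3, -0.3, 0, 0, 0, -40, 0, 32.3, -0.3, 3.5, 0, 0, -40, 0, 32.3, -0.3, 3.5, 0, 0, -40, 0]
}}

```text
clock: 2.17
tcp_pos: [0.5099, 0.0469, 0.1574]
orientation: [-0.003, 0.624, 0.781, -0.002]
wrist_force: [-1.5, -0.7, -0.6]
finger_gap: 0.0
```

```bash
python3 - <<'E'
from h import *
delta([.5115,.048,.163])
c=cam("wrist"); im=read_camera("wrist"); im2=read_camera("scene")
print(proj("wrist",[.5115,.048,.137],c), c[1])
cv2.imwrite("pics/v3.png",np.hstack([cv2.resize(im,(480,300)),cv2.resize(im2[140:260,280:408],(320,300),interpolation=cv2.INTER_CUBIC)]))
E
```

```text
tcp [0.5099 0.0469 0.1574] F [-1.5 -0.7 -0.6] t 2.1667 gap 4.8156311834212225e-05 q6 1.2840732059433246
xaxis [-0.22   0.975  0.002] z [-0.007 -0.    -1.   ] shift cm [ 0.07  0.18 -0.56]
[326.65188594 216.51196703] [0.49509809 0.1187203  0.33560337]
```

View pics/v3.png

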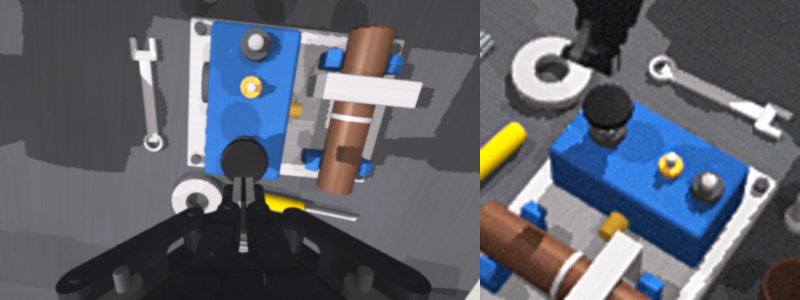

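```bash
python3 - <<'E'
from h import *
delta([.5115,.048,.145])
t=get_state()["tcp_pos"]
q=proj("scene",t); print((q-[280,140])*2.5+[480,0], proj("wrist",t)*.75, (proj("scene",[.5115,.048,.137])-[280,140])*2.5+[480,0])
E
```

```text
tcp [0.5108 0.0454 0.1613] F [-0.5  0.3 -0.5] t 2.2667 gap 3.5635974111921084e-05 q6 1.2841175323723821
xaxis [-0.217  0.976  0.001] z [-0.004 -0.    -1.   ] shift cm [0.23 0.13 1.63]
[606.12004382  85.21341761] [243.04520775 170.6561347 ] [607.50101193 101.33615996]
```

{"op": "send_rows", "data": {
  "series": [0.2, 0.1, 1.5, 0, 0, 0, 0, 0.2, 0.1, 2.2, 0, 0, 0, 0, 0.2, 0.1, 2.8, 0, 0, 0, 0, 0.2, 0.1, 3.4, 0, 0, 0, 0, 0.2, 0.1, 4.0, 0, 0, 0, 0, 0.2, 0.1, 4.5, 0, 0, 0, 0, 0.2, 0.1, 4.7, 0, 0, 0, 0, 0.2, 0.1, 4.7, 0, 0, 0, 0, 0.2, 0.1, 4.7, 0, 0, 0, 0]
}}

```text
clock: 3.02
tcp_pos: [0.5126, 0.0485, 0.1155]
orientation: [0.0, 0.625, 0.781, -0.0]
wrist_force: [-0.2, -0.0, 0.0]
finger_gap: 0.0002
```

```bash
python3 - <<'E'
from h import *
delta([.5115,.048,.115])
im=read_camera("wrist"); im2=read_camera("scene")
cv2.imwrite("pics/v4.png",np.hstack([cv2.resize(im,(480,300)),cv2.resize(im2[140:260,280:408],(320,300),interpolation=cv2.INTER_CUBIC)]))
delta([.5115,.048,.115])
E
```

```text
tcp [0.5126 0.0485 0.1155] F [-0.2 -0.   0. ] t 3.0167 gap 0.00016623895224475327 q6 1.2889815639458864
xaxis [-0.219  0.976 -0.   ] z [ 0. -0. -1.] shift cm [-0.03 -0.12  0.05]
tcp [0.5128 0.0486 0.1157] F [ 0.9 -1.3  0.2] t 3.1167 gap -5.122729945053061e-05 q6 1.2890022632292555
xaxis [-0.219  0.976 -0.   ] z [ 0.001 -0.    -1.   ] shift cm [-0.03 -0.14  0.07]
```

View pics/v4.png

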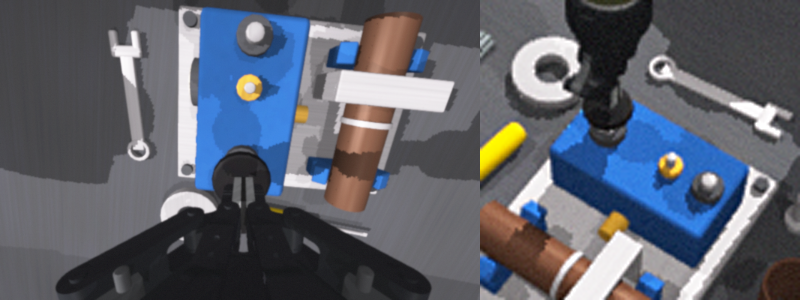

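```bash
python3 - <<'E'
from h import *
c=cam("wrist")
im=read_camera("wrist"); im2=read_camera("scene")
cv2.imwrite("pics/v5.png",np.hstack([cv2.resize(im[150:310,220:430],(420,320),interpolation=cv2.INTER_CUBIC),cv2.resize(im2[150:214,300:376],(380,320),interpolation=cv2.INTER_CUBIC)]))
for z in(.115,.137):print((proj("wrist",[.5115,.048,z],c)-[220,150])*2,(proj("scene",[.5115,.048,z])-[300,150])*5+[420,0])
s=get_state();print(s["wrist_force"],s["tau"].round(2))
E
```

```text
[204.03001846 155.10110924] [574.75656103 177.44038866]
[203.52485879 182.31404444] [575.00202387 152.67231991]
[-0.41857039  0.66305447 -0.21370294] [-2.000e-02 -4.203e+01  2.815e+01 -0.000e+00 -0.000e+00 -0.000e+00]
```

View pics/v5.png

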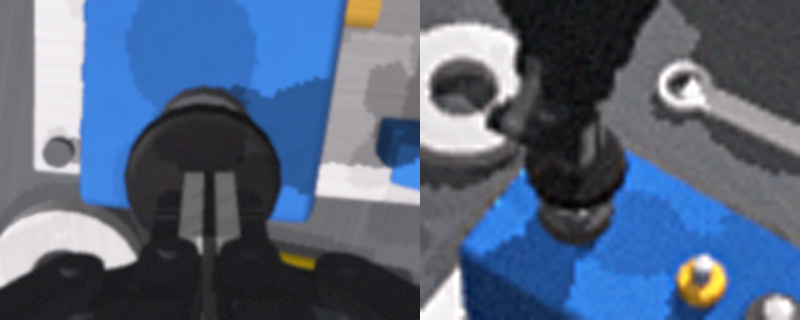

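The wrist force is still zero, so contact isn't certain. I'll lower in small steps and watch the force.

{"op": "send_rows", "data": {
  "series": [0, 0, 0.1, 0, 0, 0, 0, 0, 0, 0.2, 0, 0, 0, 0, 0, 0, 0.2, 0, 0, 0, 0]
}}

```text
clock: 3.47
tcp_pos: [0.5125, 0.0486, 0.1132]
orientation: [-0.0, 0.625, 0.781, -0.0]
wrist_force: [-0.2, 0.7, -0.2]
finger_gap: -0.0001
```

```bash
python3 - <<'E'
from h import *
c=cam("wrist"); print(c[0][0,0],c[0][:2,2],c[1],(c[2][:,2]).round(3))
im=read_camera("wrist"); im2=read_camera("scene")
for n in("wrist","scene"):
  for r in silhouettes(n,"plunger_top")[:2]: print(n,r["p"],r["box"])
cv2.imwrite("pics/v6.png",np.hstack([cv2.resize(im[150:310,220:430],(420,320),interpolation=cv2.INTER_CUBIC),cv2.resize(im2[150:214,300:376],(380,320),interpolation=cv2.INTER_CUBIC)]))
# simulate knob rim projections
a=np.linspace(0,2*np.pi,60)
for z in(.137,.126,.115):
  P=[proj("wrist",[.5115+.025*np.cos(t),.048+.025*np.sin(t),z],c) for t in a]; print(z,"wrist",np.min(P,0).round(1),np.max(P,0).round(1))
  P=[proj("scene",[.5115+.025*np.cos(t),.048+.025*np.sin(t),z]) for t in a]; print(z,"scene",np.min(P,0).round(1),np.max(P,0).round(1))
a=cv2.imread("pics/scene0.png"); cv2.imwrite("pics/v7.png",np.hstack([cv2.resize(x[150:230,310:390],(400,400),interpolation=cv2.INTER_CUBIC) for x in(a,im2)]))
E
```

```text
276.1480026772125 [324.20396688 199.81641071] [0.49649759 0.12043045 0.29133412] [ 0.063 -0.281 -0.958]
wrist 0.9 [282.1, 201.0, 79.2, 64.6]
scene 0.64 [318.1, 175.4, 21.9, 18.7]
scene 0.17 [235.4, 150.3, 47.5, 55.7]
0.137 wrist [281.4 204.1] [363.1 278.7]
0.137 scene [320.7 172. ] [341.3 189.3]
0.126 wrist [283.9 198.8] [360.8 269.6]
0.126 scene [320.7 174.6] [341.2 191.7]
0.115 wrist [286.2 194. ] [358.8 261.5]
0.115 scene [320.8 177.1] [341.1 194.1]
```

View pics/v7.png

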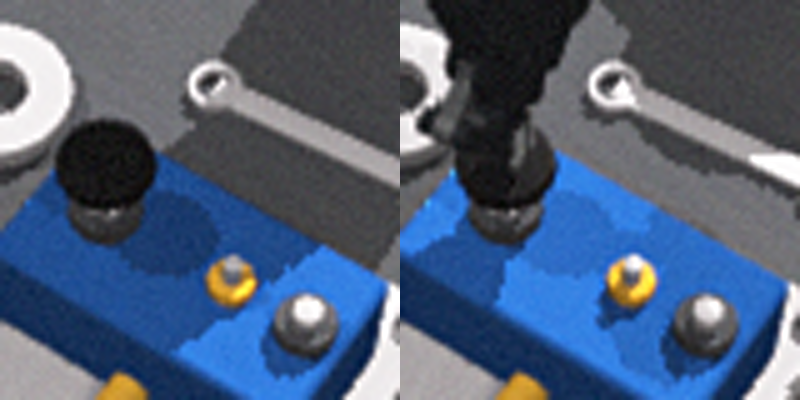

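Compared with the first picture, the knob hasn't moved and there's no force, so the fingertips aren't in contact even though the reading says z = 0.113. I'll look at the close crop already saved.

View pics/v6.png

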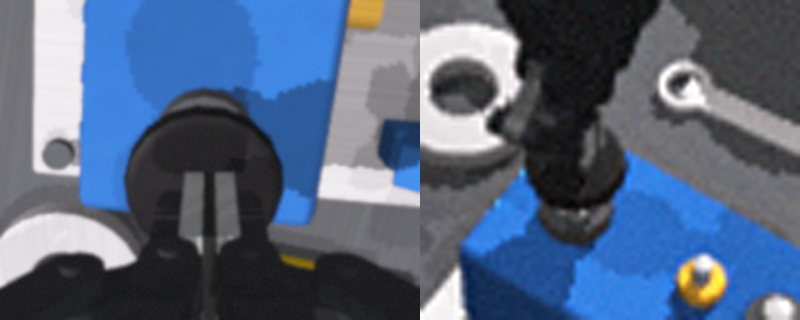

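{"op": "send_rows", "data": {
  "series": [0, 0, 0.2, 0, 0, 0, 0, 0, 0, 0.4, 0, 0, 0, 0, 0, 0, 0.4, 0, 0, 0, 0]
}}

```text
clock: 3.92
tcp_pos: [0.5123, 0.0486, 0.1089]
orientation: [-0.0, 0.625, 0.781, -0.0]
wrist_force: [-0.8, 0.1, 0.2]
finger_gap: 0.0
```

{"op": "send_rows", "data": {
  "series": [0, 0, 0.2, 0, 0, 0, 0, 0, 0, 0.4, 0, 0, 0, 0, 0, 0, 0.4, 0, 0, 0, 0]
}}

```text
clock: 4.17
tcp_pos: [0.5123, 0.0485, 0.1049]
orientation: [-0.0, 0.625, 0.781, -0.0]
wrist_force: [0.5, -0.5, 0.3]
finger_gap: 0.0001
```

```bash
python3 - <<'E'
from h import *
delta([.5115,.048,.1])
c=cam("wrist")
im=read_camera("wrist"); im2=read_camera("scene")
cv2.imwrite("pics/v8.png",np.hstack([cv2.resize(im[130:310,200:430],(460,360),interpolation=cv2.INTER_CUBIC),cv2.resize(im2[150:222,300:368],(340,360),interpolation=cv2.INTER_CUBIC)]))
t=get_state()["tcp_pos"]
print("tcp",(proj("wrist",t,c)-[200,130])*2)
for r in silhouettes("wrist","plunger_top")[:1]: print(r["p"],r["box"])
E
```

```text
tcp [0.5123 0.0485 0.1049] F [ 0.5 -0.5  0.3] t 4.1667 gap 0.00011178234384604985 q6 1.289016726086379
xaxis [-0.218  0.976  0.   ] z [-0.001 -0.    -1.   ] shift cm [-0.04 -0.09  0.49]
tcp [248.70588181 195.64309504]
0.83 [280.4, 204.5, 82.3, 64.6]
```

View pics/v8.png

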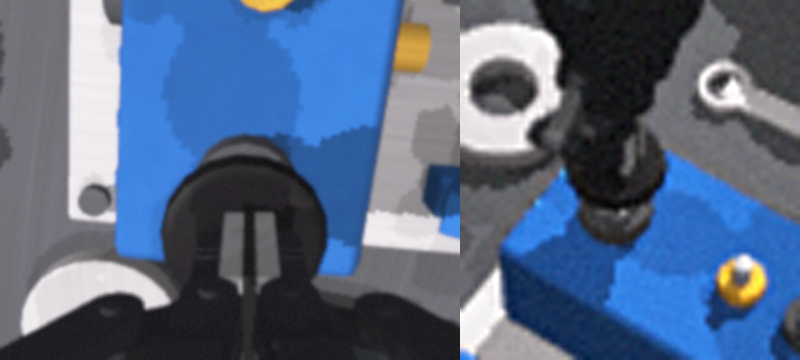

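The shadow next to the fingertips shrinks as I go down, so the tips are still above the knob and the true tips sit higher than the TCP reading says. I'll keep lowering.

{"op": "send_rows", "data": {
  "series": [0, 0, 0.3, 0, 0, 0, 0, 0, 0, 0.6, 0, 0, 0, 0, 0, 0, 0.9, 0, 0, 0, 0, 0, 0, 1.0, 0, 0, 0, 0, 0, 0, 1.0, 0, 0, 0, 0]
}}

```text
clock: 4.73
tcp_pos: [0.513, 0.0485, 0.0955]
orientation: [0.0, 0.625, 0.781, 0.0]
wrist_force: [0.3, 0.6, 4.2]
finger_gap: -0.0003
```

Contact at 4.2 N with the TCP at about 0.096, so the tips really end about 40 mm above the reading. Next is the first full press, to about 0.074.

{"op": "send_rows", "data": {
  "series": [0, 0, 0.5, 0, 0, 0, 0, 0, 0, 1.0, 0, 0, 0, 0, 0, 0, 1.5, 0, 0, 0, 0, 0, 0, 1.9, 0, 0, 0, 0, 0, 0, 1.9, 0, 0, 0, 0]
}}

```text
clock: 5.15
tcp_pos: [0.5135, 0.0485, 0.0809]
orientation: [0.002, 0.625, 0.781, 0.001]
wrist_force: [-9.7, -0.5, 33.1]
finger_gap: -0.0
```

```bash
python3 - <<'E'
from h import *
delta([.5115,.048,.1])
im=read_camera("wrist"); im2=read_camera("scene")
r=silhouettes("wrist","plunger_top")[:1]; print(r and r[0]["box"])
cv2.imwrite("pics/v9.png",np.hstack([cv2.resize(im[60:340,150:500],(450,360),interpolation=cv2.INTER_CUBIC),cv2.resize(im2[150:222,300:368],(340,360),interpolation=cv2.INTER_CUBIC)]))
s=get_state();print(s["wrist_force"],s["ft_torque"],s["tcp_pos"])
E
```

```text
tcp [0.5135 0.0485 0.0809] F [-9.7 -0.5 33.1] t 5.15 gap -3.705585547076906e-05 q6 1.2890190928960665
xaxis [-0.219  0.976 -0.001] z [ 0.004 -0.001 -1.   ] shift cm [-0.01 -0.2  -1.91]
[279.7, 206.0, 83.3, 68.2]
[-10.20564766   0.06239776  34.728692  ] [ 0.03977073  2.08475515 -0.0157313 ] [0.51349985 0.04850794 0.08088892]
```

View pics/v9.png

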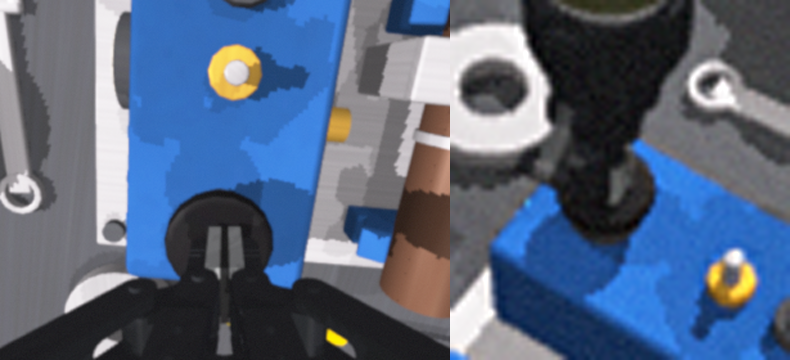

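The plunger is fully down (the knob sits on its collar), and the pin has risen at about (236,72) in the wrist crop. Bottom reads about 0.081, so up is about 0.103. I'll let it up.

{"op": "send_rows", "data": {
  "series": [0, 0, -1.0, 0, 0, 0, 0, 0, 0, -2.0, 0, 0, 0, 0, 0, 0, -3.2, 0, 0, 0, 0, 0, 0, -3.4, 0, 0, 0, 0, 0, 0, -3.4, 0, 0, 0, 0, 0, 0, -3.4, 0, 0, 0, 0, 0, 0, -3.4, 0, 0, 0, 0, 0, 0, -3.4, 0, 0, 0, 0, 0, 0, -3.4, 0, 0, 0, 0]
}}

```text
clock: 6.05
tcp_pos: [0.512, 0.0486, 0.1095]
orientation: [-0.001, 0.625, 0.781, -0.001]
wrist_force: [0.0, -0.6, -0.4]
finger_gap: -0.0002
```

{"op": "send_rows", "data": {
  "series": [0, 0, 0.6, 0, 0, 0, 0, 0, 0, 1.2, 0, 0, 0, 0, 0, 0, 1.8, 0, 0, 0, 0, 0, 0, 2.4, 0, 0, 0, 0, 0, 0, 3.0, 0, 0, 0, 0, 0, 0, 3.3, 0, 0, 0, 0, 0, 0, 3.3, 0, 0, 0, 0]
}}

```text
clock: 6.63
tcp_pos: [0.5134, 0.0485, 0.0809]
orientation: [0.002, 0.625, 0.781, 0.001]
wrist_force: [-9.2, 0.7, 29.6]
finger_gap: 0.0002
```

{"op": "send_rows", "data": {
  "series": [0, 0, -1.0, 0, 0, 0, 0, 0, 0, -2.0, 0, 0, 0, 0, 0, 0, -3.1, 0, 0, 0, 0, 0, 0, -3.3, 0, 0, 0, 0, 0, 0, -3.3, 0, 0, 0, 0, 0, 0, -3.3, 0, 0, 0, 0, 0, 0, -3.3, 0, 0, 0, 0, 0, 0, -3.3, 0, 0, 0, 0, 0, 0, -3.3, 0, 0, 0, 0]
}}

```text
clock: 7.38
tcp_pos: [0.512, 0.0486, 0.1096]
orientation: [-0.001, 0.625, 0.781, -0.0]
wrist_force: [0.0, -0.1, 0.3]
finger_gap: -0.0001
```

The cycle works: it bottoms at 30 N and comes off free at the top. I'll do three more presses.

{"op": "send_rows", "data": {
  "series": [0, 0, 0.6, 0, 0, 0, 0, 0, 0, 1.2, 0, 0, 0, 0, 0, 0, 1.8, 0, 0, 0, 0, 0, 0, 2.4, 0, 0, 0, 0, 0, 0, 3.0, 0, 0, 0, 0, 0, 0, 3.3, 0, 0, 0, 0, 0, 0, 3.3, 0, 0, 0, 0]
}}

```text
clock: 7.97
tcp_pos: [0.5134, 0.0485, 0.0809]
orientation: [0.002, 0.625, 0.781, 0.001]
wrist_force: [-9.1, 0.4, 29.9]
finger_gap: 0.0001
```

{"op": "send_rows", "data": {
  "series": [0, 0, -1.0, 0, 0, 0, 0, 0, 0, -2.0, 0, 0, 0, 0, 0, 0, -3.1, 0, 0, 0, 0, 0, 0, -3.3, 0, 0, 0, 0, 0, 0, -3.3, 0, 0, 0, 0, 0, 0, -3.3, 0, 0, 0, 0, 0, 0, -3.3, 0, 0, 0, 0, 0, 0, -3.3, 0, 0, 0, 0, 0, 0, -3.3, 0, 0, 0, 0]
}}

```text
clock: 8.72
tcp_pos: [0.5121, 0.0486, 0.1096]
orientation: [-0.001, 0.625, 0.781, -0.0]
wrist_force: [-0.2, 0.7, -0.3]
finger_gap: 0.0004
```

{"op": "send_rows", "data": {
  "series": [0, 0, 0.6, 0, 0, 0, 0, 0, 0, 1.2, 0, 0, 0, 0, 0, 0, 1.8, 0, 0, 0, 0, 0, 0, 2.4, 0, 0, 0, 0, 0, 0, 3.0, 0, 0, 0, 0, 0, 0, 3.3, 0, 0, 0, 0, 0, 0, 3.3, 0, 0, 0, 0]
}}

```text
clock: 9.3
tcp_pos: [0.5135, 0.0485, 0.0809]
orientation: [0.002, 0.625, 0.781, 0.001]
wrist_force: [-8.8, -1.0, 29.0]
finger_gap: 0.0002
```

{"op": "send_rows", "data": {
  "series": [0, 0, -1.0, 0, 0, 0, 0, 0, 0, -2.0, 0, 0, 0, 0, 0, 0, -3.1, 0, 0, 0, 0, 0, 0, -3.3, 0, 0, 0, 0, 0, 0, -3.3, 0, 0, 0, 0, 0, 0, -3.3, 0, 0, 0, 0, 0, 0, -3.3, 0, 0, 0, 0, 0, 0, -3.3, 0, 0, 0, 0, 0, 0, -3.3, 0, 0, 0, 0]
}}

```text
clock: 10.05
tcp_pos: [0.5121, 0.0486, 0.1096]
orientation: [-0.001, 0.625, 0.781, -0.0]
wrist_force: [0.4, -0.2, -1.0]
finger_gap: 0.0002
```

{"op": "send_rows", "data": {
  "series": [0, 0, 0.6, 0, 0, 0, 0, 0, 0, 1.2, 0, 0, 0, 0, 0, 0, 1.8, 0, 0, 0, 0, 0, 0, 2.4, 0, 0, 0, 0, 0, 0, 3.0, 0, 0, 0, 0, 0, 0, 3.3, 0, 0, 0, 0, 0, 0, 3.3, 0, 0, 0, 0]
}}

```text
clock: 10.63
tcp_pos: [0.5134, 0.0485, 0.0809]
orientation: [0.002, 0.625, 0.781, 0.001]
wrist_force: [-9.8, -0.3, 30.5]
finger_gap: -0.0
```

{"op": "send_rows", "data": {
  "series": [0, 0, -1.0, 0, 0, 0, 0, 0, 0, -2.0, 0, 0, 0, 0, 0, 0, -3.1, 0, 0, 0, 0, 0, 0, -3.3, 0, 0, 0, 0, 0, 0, -3.3, 0, 0, 0, 0, 0, 0, -3.3, 0, 0, 0, 0, 0, 0, -3.3, 0, 0, 0, 0, 0, 0, -5.3, 0, 0, 0, 0, 0, 0, -7.3, 0, 0, 0, 0, 0, 0, -7.3, 0, 0, 0, 0]
}}

```text
clock: 11.47
tcp_pos: [0.5142, 0.0485, 0.1528]
orientation: [0.002, 0.625, 0.781, 0.001]
wrist_force: [0.8, -0.8, 0.4]
finger_gap: 0.0002
```

```bash
python3 - <<'E'
from h import *
delta([.5115,.048,.1])
im=read_camera("wrist"); im2=read_camera("scene")
cv2.imwrite("pics/v10.png",np.hstack([cv2.resize(im[0:300,200:440],(320,400),interpolation=cv2.INTER_CUBIC),cv2.resize(im2[150:230,300:396],(480,400),interpolation=cv2.INTER_CUBIC)]))
E
```

```text
tcp [0.5142 0.0485 0.1528] F [ 0.8 -0.8  0.4] t 11.4667 gap 0.0002448613952971708 q6 1.2890217046721935
xaxis [-0.219  0.976 -0.001] z [ 0.004 -0.    -1.   ] shift cm [ 0.02 -0.29  5.28]
```

View pics/v10.png

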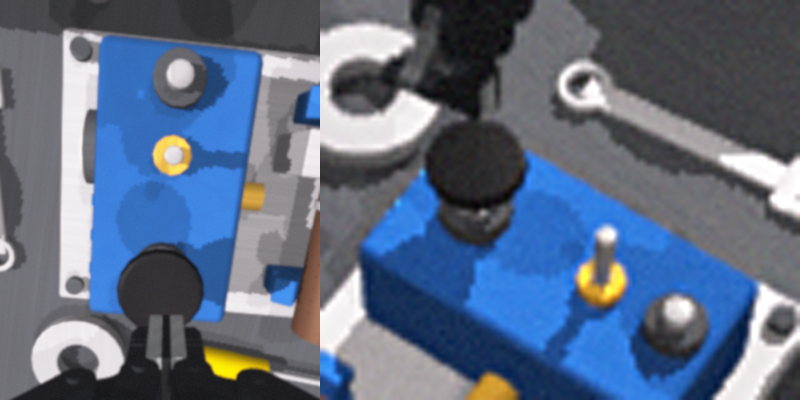

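Five presses are done, the plunger is up and the pin is well out, but the groove can't be resolved here. Extra presses do no harm, so I'll add two, then look closer.

{"op": "send_rows", "data": {
  "series": [0, 0, 2.0, 0, 0, 0, 0, 0, 0, 4.0, 0, 0, 0, 0, 0, 0, 4.6, 0, 0, 0, 0, 0, 0, 5.2, 0, 0, 0, 0, 0, 0, 5.8, 0, 0, 0, 0, 0, 0, 6.4, 0, 0, 0, 0, 0, 0, 7.0, 0, 0, 0, 0, 0, 0, 7.3, 0, 0, 0, 0, 0, 0, 7.3, 0, 0, 0, 0]
}}

```text
clock: 12.32
tcp_pos: [0.5116, 0.0486, 0.0809]
orientation: [0.0, 0.625, 0.781, -0.0]
wrist_force: [-13.1, 0.4, 29.1]
finger_gap: 0.0001
```

{"op": "send_rows", "data": {
  "series": [0, 0, -1.0, 0, 0, 0, 0, 0, 0, -2.0, 0, 0, 0, 0, 0, 0, -3.1, 0, 0, 0, 0, 0, 0, -3.8, 0, 0, 0, 0, 0, 0, -3.8, 0, 0, 0, 0, 0, 0, -3.8, 0, 0, 0, 0, 0, 0, -3.8, 0, 0, 0, 0, 0, 0, -3.8, 0, 0, 0, 0, 0, 0, -3.8, 0, 0, 0, 0, 0, 0, -3.8, 0, 0, 0, 0]
}}

```text
clock: 13.15
tcp_pos: [0.5122, 0.0486, 0.1148]
orientation: [-0.0, 0.625, 0.781, -0.0]
wrist_force: [-0.9, 0.6, -0.5]
finger_gap: -0.0001
```

{"op": "send_rows", "data": {
  "series": [0, 0, 0.8, 0, 0, 0, 0, 0, 0, 1.4, 0, 0, 0, 0, 0, 0, 2.0, 0, 0, 0, 0, 0, 0, 2.6, 0, 0, 0, 0, 0, 0, 3.2, 0, 0, 0, 0, 0, 0, 3.8, 0, 0, 0, 0, 0, 0, 3.8, 0, 0, 0, 0]
}}

```text
clock: 13.73
tcp_pos: [0.5133, 0.0485, 0.0809]
orientation: [0.001, 0.625, 0.781, 0.001]
wrist_force: [-9.1, 0.3, 30.0]
finger_gap: 0.0001
```

{"op": "send_rows", "data": {
  "series": [0, 0, -1.0, 0, 0, 0, 0, 0, 0, -2.0, 0, 0, 0, 0, 0, 0, -3.1, 0, 0, 0, 0, 0, 0, -3.8, 0, 0, 0, 0, 0, 0, -5.8, 0, 0, 0, 0, 0, 0, -7.8, 0, 0, 0, 0, 0, 0, -7.8, 0, 0, 0, 0, 0, 0, -7.8, 0, 0, 0, 0, 0, 0, -7.8, 0, 0, 0, 0, 0, 0, -7.8, 0, 0, 0, 0]
}}

```text
clock: 14.57
tcp_pos: [0.5116, 0.0486, 0.1539]
orientation: [-0.001, 0.625, 0.781, -0.001]
wrist_force: [-0.4, -0.1, -0.0]
finger_gap: -0.0002
```

```bash
python3 - <<'E'
from h import *
delta([.5115,.048,.1])
c=cam("wrist"); im=read_camera("wrist"); im2=read_camera("scene"); cv2.imwrite("pics/w11.png",im); cv2.imwrite("pics/s11.png",im2)
a=np.radians(98)
for n,cc in(("wrist",c),("scene",cam("scene"))):
  for l in("pin_tip","release_top","plunger_top"):
    for r in silhouettes(n,l)[:1]:
      ys,xs=np.nonzero(r["pixels"]); print(n,l,r["p"],r["box"],xs.mean(),ys.mean())
      if n=="wrist":
        z={"pin_tip":.135,"release_top":.107,"plunger_top":.137}[l]; print(onz(n,xs.mean(),ys.mean(),z,cc))
print(c[1])
E
```

```text
tcp [0.5116 0.0486 0.1539] F [-0.4 -0.1 -0. ] t 14.5667 gap -0.00015386752736653935 q6 1.2889892317949778
xaxis [-0.219  0.976  0.001] z [-0.003  0.    -1.   ] shift cm [-0.06 -0.01  5.39]
wrist pin_tip 0.58 [247.0, 25.5, 312.4, 237.6] 387.0118979664645 133.64609347128078
[0.54051585 0.11910648 0.135     ]
wrist release_top 0.87 [328.6, 44.9, 20.2, 24.6] 338.8574712643678 56.774712643678164
[0.49668044 0.16417478 0.107     ]
wrist plunger_top 0.82 [291.5, 188.5, 65.2, 55.3] 323.6881526827512 214.7979834353619
[0.51050958 0.05176471 0.137     ]
scene pin_tip 0.48 [354.7, 196.8, 1.9, 8.1] 356.3611111111111 200.08333333333334
scene release_top 0.6 [370.1, 205.8, 7.8, 12.5] 370.3529411764706 212.47058823529412
scene plunger_top 0.81 [319.4, 171.6, 21.3, 23.4] 330.54882154882154 182.44107744107745
[0.49601761 0.12042225 0.33207075]
```

{"op": "send_rows", "data": {
  "series": [0, -4, 0, 0, 0, 0, 0, 0, -8, 0, 0, 0, 0, 0, 0, -12, 0, 0, 0, 0, 0, 0, -14, 0, 0, 0, 0, 0, 0, -14, 2, 0, 0, 0, 0, 0, -14, 4, 0, 0, 0, 0, 0, -14, 5, 0, 0, 0, 0, 0, -14, 5, 0, 0, 0, 0, 0, -14, 5, 0, 0, 0, 0]
}}

```text
clock: 15.72
tcp_pos: [0.3755, 0.018, 0.1053]
orientation: [-0.0, 0.625, 0.781, -0.0]
wrist_force: [0.8, 0.1, 0.5]
finger_gap: 0.0
```

```bash
python3 - <<'E'
from h import *
delta([.5115,.048,.1])
c=cam("wrist"); im=read_camera("wrist")
q=proj("wrist",[.5025,.1225,.11],c).astype(int); print(q,c[1]); cv2.imwrite("pics/w12.png",im)
for z in(.095,.128,.135): print(z,proj("wrist",[.5025,.1225,z],c))
x=min(max(q[0]-65,0),510);y=min(max(q[1]-60,0),280); print(x,y)
s=cv2.imread("pics/s11.png")[185:225,340:370]
cv2.imwrite("pics/v11.png",np.hstack([cv2.resize(im[y:y+120,x:x+130],(487,450),interpolation=cv2.INTER_CUBIC),cv2.resize(s,(300,450),interpolation=cv2.INTER_CUBIC)]))
E
```

```text
tcp [0.3755 0.018  0.1053] F [0.8 0.1 0.5] t 15.7167 gap 1.297403684969081e-05 q6 1.1841747639845794
xaxis [-0.218  0.976  0.   ] z [-0.001  0.    -1.   ] shift cm [-0.04 13.92  0.52]
[568 115] [0.35970695 0.08982727 0.28347445]
0.095 [548.91668575 115.94366967]
0.128 [596.65755827 115.72496349]
0.135 [609.51859834 115.66604565]
503 55
```

View pics/v11.png

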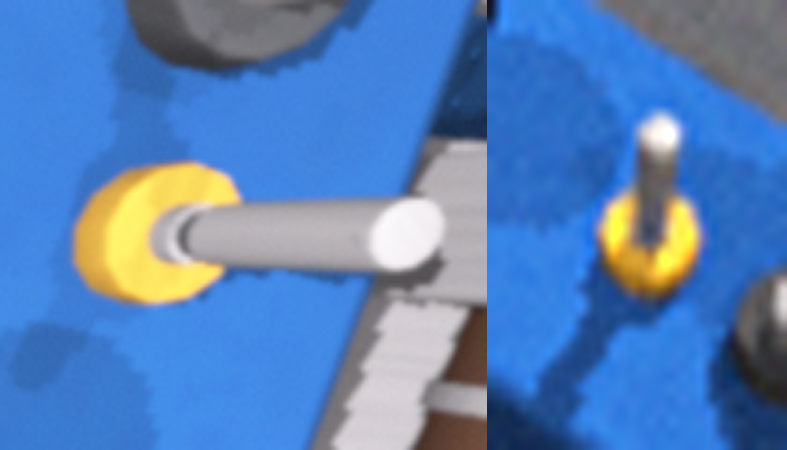

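The pin is fully out. Its dark groove shows clear of the brass bushing at crop (190,235), and the tip at column 612 matches a height of 0.135 m. The plunger is up and the arm is clear, so I'll hand in.

```bash
python3 -c "
from h import *
print(hand_in())"
```

```text
the job is handed in; nothing more can be done
None
```

The clamp is pressurised: the indicator pin stands fully out, the plunger is up, and I handed the job in at about 16 s. I pressed the plunger with the shut fingertips through seven full strokes. Five should have been enough, but I couldn't see the groove yet, so I added two.

**Last checks:**
- **Pin:** the close wrist picture shows the dark groove clear of the brass bushing. The tip is at about 0.135 m, which is the fully-out height.
- **Plunger:** the scene camera shows the knob back at its starting height.
- **Arm:** it was clear of everything, with about zero wrist force. Readings at the bottom of the strokes were 29–35 N, mostly vertical with 9–13 N sideways. I read the force only at the end of each move, so I didn't see the peaks in between.
- **Bystanders:** I kept clear of the pin, release button and loose parts, but made no separate check at the end that the parts hadn't moved.

**What disagreed:**
- **Fingertip height:** the fingertips touched the knob with the TCP reading about 34 mm lower than the knob's real height. I relied on force and pictures for depth, which cost a few small steps down before contact.
- **Networks:** they mixed up the pin and release button in the first scene picture, and one wrist detection of the pin was wrong. I ignored both.

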